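# Put three castings back on their own bases

## Robot

A 6-joint arm with a two-finger parallel gripper is mounted at the origin on the work surface. World frame = base frame: x ahead of the robot, y to its left, z up, the work surface at z = 0. Lengths are in m, angles in rad, forces in N, time in s.
With the tool pointing down it reaches from about 0.35 to 0.775 m from the base axis. Payload 7.3 kg.
Tool frame: the origin (TCP) lies at the centre of the arm's flange, where the gripper is bolted on; the fingertips stand 178 mm ahead of it and the grasp point (between the pads) lies 159 mm ahead of it (tip_extent is the distance from the TCP to the fingertips, in m); z points along the fingers, y is the line along which they close (so a half turn about z gives the same grasp; the last joint's range is limited). The gripper opens to 92 mm and grips with 3 to 60 N. Pads are 19 mm wide; open, the fingers measure 130 mm over their backs; the gripper's body (75 mm by 190 mm) begins 47 mm behind the grasp point.
Start: joints at [-1.487, 0.342, 1.524, -0, 1.275, -0.146], TCP at [0.12, -0.511, 0.405] pointing down, gripper open.
Joint ranges: [-2.53, 2.53], [-0.77, 2.02], [0.04, 2.7], [-1, 4.14], [0.28, 2.66], [-3.11, 3.11]. Speed limits (rad/s): [2.57, 2.57, 3.14, 3.14, 3.14, 3.14].

## Interface

Orientations are given as [roll, pitch, yaw] about the fixed x, y, z axes, in that order (R = Rz(yaw) Ry(pitch) Rx(roll)).
In Python, from cell import * gives the robot as it stands.
- The arm moves only by the tool arm_command, never from a script. Its arguments are lists of equal length, an entry for each row: "xyz": the shift along the world's x, y, z in mm, a list of three; "spin": the turn about the world's z in degrees. In form: {"xyz": [[tx, ty, tz], ...], "spin": [spin, ...]}. A call has 1 to 20 rows; each row shifts and turns the commanded pose from where the row before left it; what a row does not reach is not made up. A row lasts 1/10 s, in which the tool goes at most 50 mm and 8.59 degrees, less where a joint would pass 70% of its speed; a pose out of reach is approached as far as the arm can. A call with a gripper value outside its range is refused whole. "jaw" is the opening, from -1 (shut) to 1 (fully open), set as the call begins (left out, the last holds). The fingers move at their own pace and stop on an object; "squeeze" is the grip in N (left out, the last holds). Time passes only in rows, so rows that do not move let the fingers close. It gives the time, the measured TCP pose, the force, the opening and the grip force at its end, in the units of the state.
- observe(): the state, without advancing time (a new reading comes with each control period).
- read_camera(name): name is "side" or "top"; returns a dict with "img" (400x640x3 uint8, red, green, blue), "depth" (400x640 float32, m along the optical axis (not along the pixel's ray), 0 where there is no reading), "fx", "fy", "cx", "cy" (pixels), "world_from_camera" (4x4, takes a point from camera to world coordinates). Camera axes: x right, y up, looking along -z (the intrinsics and any distortion apply to the point x, -y, -z); pixel columns grow to the right and rows downward; lengths in m; the calibration is good to about 2 mm. A picture is of the moment at which its call begins.
- hand_in(): hands the job in; it is judged then, once.
The state is a dict: "time": time; "qpos": joint angles; "qvel": joint speeds; "joint_efforts": joint torques, N m; "tool_pos": TCP position; "tool_rot": TCP orientation; "contact_force": force on the tool from outside, world axes, zero at the start; "torque": the same for the moment, N m; "opening": finger opening in m; "grip_force": force on a finger pad.
Only numpy, scipy, OpenCV 4.12 (cv2) and the standard library are available. Lean on these libraries where they do the work, as an engineer would, in place of code of your own. Each camera call takes 0.05 s, during which the arm holds its last target. There are 200 camera calls.

## Task

The three finished castings have been stood on each other's wooden bases. Move them round so that the brass bell stands upright in the middle of the green base, the copper pot in the middle of the red base and the bronze elephant in the middle of the blue base, parking one of them near the middle of the cork pad on the way. Set each down rather than dropping it, never let a polished casting touch the bare bench, and leave the whetstone, graver and brush where they lie.

Things in the scene. Friction and masses are not known exactly. Their poses are not given: they have to be found in the camera images.
- bell: Yellow brass hand bell standing mouth down, loose, 0.32 kg. Origin: centre of the underside of the foot, z up. Round about z: foot 52 mm in diameter, narrowing to 20 mm at 44 mm height; above it an upright round handle of diameter 18 mm from 44 to 78 mm height, with a ball end to 91 mm. Take it by the handle, about 68 mm above its origin. Starts on the red base.
- pot: Reddish copper lidded pot, loose, 0.38 kg. Origin: centre of the underside of the foot, z up. Round about z: foot 52 mm in diameter, belly 56 mm in diameter with straight sides from 21 to 43 mm height, flat lid of diameter 46 mm with a small knob to 67 mm. Take it across the belly, about 33 mm above its origin. Starts on the blue base.
- elephant: Dark bronze elephant, white tusks, 0.36 kg, loose, turned any way; on the green base at first. Origin: centre of the underside of its round foot plate (diameter 52, 8 mm thick); z up, x to the head. Body 34 mm wide along y, x -22 to 22, 25 to 55 mm high; ears to y +-21 mm at x 22; head top 64 mm high; tusks to x 51 mm. Take it across the body (closing along y) at x 0, 40 mm above the origin.
- base_green: Fixed round turned wooden base, diameter 96 mm, 25 mm high, flat top with a green disc of diameter 82 mm painted in the middle, which shows around whatever stands on it. Origin: centre of its underside, z up; the top is 25 mm above it. The brass bell belongs on it.
- base_red: Fixed round turned wooden base, diameter 96 mm, 25 mm high, flat top with a red disc of diameter 82 mm painted in the middle, which shows around whatever stands on it. Origin: centre of its underside, z up; the top is 25 mm above it. The copper pot belongs on it.
- base_blue: Fixed round turned wooden base, diameter 96 mm, 25 mm high, flat top with a blue disc of diameter 82 mm painted in the middle, which shows around whatever stands on it. Origin: centre of its underside, z up; the top is 25 mm above it. The bronze elephant belongs on it.
- cork_pad: Fixed square light-brown cork pad, 100 x 100 mm, 15 mm thick, with a thin black rubber edge around its foot (108 mm wide), empty at the start: the parking place. Origin: centre of its underside, z up; its top is 15 mm above the origin.
- whetstone: Grey whetstone, a bar 150 x 45 x 28 mm lying loose on the bench, long side along its x. Origin: centre of its underside. Leave it alone.
- graver: Graver with an orange handle and dark steel blade, 155 mm long, 22 mm high, lying loose on the bench along its x (blade to +x). Origin: on its axis line at bench height, 78 mm from both ends. Leave it alone.
- brush: Brass bristle brush with a light wooden back, 160 x 32 mm, 34 mm high, lying loose on the bench along its x. Origin: under its middle at bench height. Leave it alone.
There are look-alikes about, which are no part of the job. Of the things that look like the cork_pad, take the one that is farthest to the robot's right at the start.

How it is judged:
On the way:
1. one casting has been parked upright on the cork pad (within 30 mm of its middle) and let go (((horizontal distance between bell and cork_pad below 0.03 m and z of bell in the frame of cork_pad between 0.011 and 0.02 m and angle between bell's own z axis and vertical below 0.1 rad and linear speed of bell below 0.02 m/s and angular speed of bell below 0.2 rad/s and contact force between bell and the fingers below 0.05 N) or (horizontal distance between pot and cork_pad below 0.03 m and z of pot in the frame of cork_pad between 0.011 and 0.02 m and angle between pot's own z axis and vertical below 0.1 rad and linear speed of pot below 0.02 m/s and angular speed of pot below 0.2 rad/s and contact force between pot and the fingers below 0.05 N) or (horizontal distance between elephant and cork_pad below 0.03 m and z of elephant in the frame of cork_pad between 0.011 and 0.02 m and angle between elephant's own z axis and vertical below 0.1 rad and linear speed of elephant below 0.02 m/s and angular speed of elephant below 0.2 rad/s and contact force between elephant and the fingers below 0.05 N))), for 0.2 s.
At the end, for the whole second after the job is handed in: Bell on the green, pot on the red and elephant on the blue base, each foot on the base's top, within 15 mm of the middle, upright within 0.1 rad, released and at rest (horizontal distance between bell and base_green below 0.015 m and z of bell in the frame of base_green between 0.021 and 0.03 m and angle between each of bell, pot, elephant's own z axis and vertical below 0.1 rad and linear speed of each of bell, pot, elephant below 0.02 m/s and angular speed of each of bell, pot, elephant below 0.2 rad/s and horizontal distance between pot and base_red below 0.015 m and z of pot in the frame of base_red between 0.021 and 0.03 m and horizontal distance between elephant and base_blue below 0.015 m and z of elephant in the frame of base_blue between 0.021 and 0.03 m); the robot touches nothing.
It fails at once if a casting touches the bare bench (its foot gets lower than 8 mm above it) (height (world z) of any of bell, pot, elephant below 0.008 m).
It fails at once if a casting is dropped (falls free for more than about 2 cm) ((linear speed of bell above 0.6 m/s and contact force between bell and the fingers below 0.05 N) or (linear speed of pot above 0.6 m/s and contact force between pot and the fingers below 0.05 N) or (linear speed of elephant above 0.6 m/s and contact force between elephant and the fingers below 0.05 N)).
It fails at once if the whetstone, the graver or the brush is shifted by more than 15 mm (distance of any of whetstone, graver, brush from where it was at the start of the episode above 0.015 m).
It also fails if it takes over 112 s, if anything falls off the work surface, if the arm or the gripper's body presses on something with over 40 N, if the wrist force passes 120 N, or if a joint passes its speed limit or range.

## Working session

There is one attempt and no reset: what is moved stays moved. The work goes in short steps, Python scripts to look and compute and a tool call to move; the robot and the scene stay as the last step left them, time stands still between calls to the robot, and variables do not carry over. Pictures are saved under pics/ and viewed, at most 14 in all, crops included, and the job is handed in when it is done.

Besides the shell and the picture viewer there is one more tool, called after "Emit:" as name(argument=value, ...) on one line, values as JSON. arm_command: Moves the arm, as the interface text tells. Its arguments: {"type":"object","properties":{"xyz":{"type":"array","items":{"type":"array","items":{"type":"number"}}},"spin":{"type":"array","items":{"type":"number"}},"jaw":{"type":"number"},"squeeze":{"type":"number"}},"required":["xyz","spin"]}

```bash
mkdir -p pics; python3 - <<'E'
from cell import *
import cv2,numpy as np
for n in("top","side"):
    c=read_camera(n);cv2.imwrite(f"pics/{n}0.png",c["img"][:,:,::-1]);np.savez(f"{n}0.npz",**c)
    print(n,c["fx"],c["fy"],c["cx"],c["cy"],c["world_from_camera"].round(3).tolist(),c.keys(),(c["depth"]>0).mean())
s=observe();print({k:np.round(v,3).tolist() for k,v in s.items()})
E
```

```text
top 410.61421211898636 410.61421211898636 317.75076999517006 206.00231403756368 [[0.028, 0.997, -0.076, 0.385], [-0.999, 0.03, 0.02, 0.065], [0.022, 0.075, 0.997, 1.043], [0.0, 0.0, 0.0, 1.0]] dict_keys(['img', 'depth', 'fx', 'fy', 'cx', 'cy', 'world_from_camera']) 0.9959296875
side 432.4166652189993 432.4166652189993 314.44051394074756 202.86146201992145 [[-0.906, 0.235, -0.351, 0.106], [-0.422, -0.542, 0.727, 0.773], [-0.019, 0.807, 0.59, 0.618], [0.0, 0.0, 0.0, 1.0]] dict_keys(['img', 'depth', 'fx', 'fy', 'cx', 'cy', 'world_from_camera']) 0.99608203125
{'time': 0.1, 'qpos': [-1.487, 0.343, 1.525, -0.0, 1.275, -0.146], 'qvel': [-0.0, -0.0, -0.003, 0.0, -0.001, -0.002], 'joint_efforts': [0.001, -43.201, -24.469, 0.072, 0.053, -0.0], 'tool_pos': [0.12, -0.511, 0.404], 'tool_rot': [-3.14, -0.0, 0.23], 'contact_force': [-0.874, 0.311, 0.286], 'torque': [-0.05, 0.072, 0.014], 'grip_force': 0.0, 'opening': 0.092}
```

View pics/top0.png

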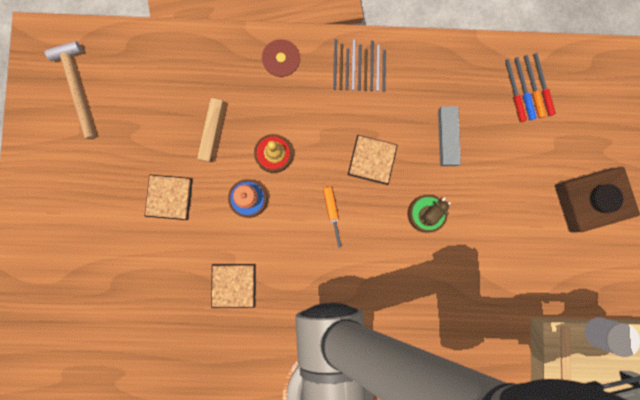

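View pics/side0.png

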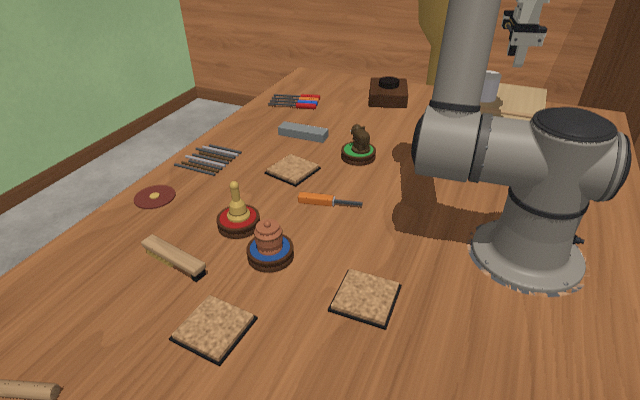

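Cork pad candidates: top px (168,197), (233,286) and (373,159). The farthest to the robot's right (image right) is (373,159). Castings: bell (273,151) on red, pot (247,196) on blue, elephant (432,211) on green. The round thing with a brass middle at (281,58) and the wooden boards are not relevant.

```bash
cat > h.py <<'E'
import numpy as np,cv2
def cloud(c):
    v,u=np.mgrid[0:400,0:640];d=c["depth"].astype(float)
    p=np.stack([(u-c["cx"])/c["fx"]*d,-(v-c["cy"])/c["fy"]*d,-d],-1)
    W=c["world_from_camera"];P=p@W[:3,:3].T+W[:3,3];P[d==0]=np.nan;return P
def ray(c,u,v,z):
    W=c["world_from_camera"];r=W[:3,:3]@np.array([(u-c["cx"])/c["fx"],-(v-c["cy"])/c["fy"],-1]);o=W[:3,3]
    return (o+r*(z-o[2])/r[2])
def hsv(c): return cv2.cvtColor(c["img"],cv2.COLOR_RGB2HSV)
COL={"red":lambda h:((h[...,0]<6)|(h[...,0]>174))&(h[...,1]>190)&(h[...,2]>110),
"green":lambda h:(abs(h[...,0].astype(int)-62)<14)&(h[...,1]>150)&(h[...,2]>90),
"blue":lambda h:(abs(h[...,0].astype(int)-110)<12)&(h[...,1]>150)&(h[...,2]>80)}
def disc(c,col,P,near):
    m=COL[col](hsv(c))&(np.hypot(P[...,0]-near[0],P[...,1]-near[1])<.06)
    q=cv2.convexHull(np.argwhere(m)[:,::-1].astype(np.float32))
    w=np.array([ray(c,u,v,.025)[:2] for u,v in q[:,0]],np.float32)
    (x,y),r=cv2.minEnclosingCircle(w);return x,y,r
E
python3 - <<'E'
from h import *
px={"red":(273,151),"blue":(247,196),"green":(432,211)}
T=dict(np.load("top0.npz"));S=dict(np.load("side0.npz"))
PT,PS=cloud(T),cloud(S)
for k,(u,v) in px.items():
    n=ray(T,u,v,.025)
    bt,bs=disc(T,k,PT,n),disc(S,k,PS,n)
    print(k,np.round(bt,4),np.round(bs,4))
    for nm,P in(("T",PT),("S",PS)):
        q=P[np.hypot(P[...,0]-bt[0],P[...,1]-bt[1])<.06]
        for lo,hi in((.02,.03),(.035,.05),(.05,.068),(.068,.09),(.09,.12)):
            a=q[(q[:,2]>lo)&(q[:,2]<hi)]
            if len(a)>3:
                (x,y),r=cv2.minEnclosingCircle(a[:,:2].astype(np.float32)); e=cv2.minAreaRect(a[:,:2].astype(np.float32)*1000)
                print(" ",nm,lo,hi,len(a),np.round([x,y,r],4),np.round(a.max(0)[2],4),np.round(e[0]+e[1]+(e[2],)))
for nm,c,P in(("T",T,PT),("S",S,PS)):
    n=ray(T,373,159,.015);d=np.hypot(P[...,0]-n[0],P[...,1]-n[1]);a=P[(d<.08)&(P[...,2]>.010)&(P[...,2]<.03)]
    print("pad",nm,len(a),np.round(cv2.minAreaRect(a[:,:2].astype(np.float32)*1000),1) if 0 else cv2.minAreaRect(a[:,:2].astype(np.float32)*1000), np.nanmedian(a[:,2]))
for n,(u,v) in dict(graver=(332,215),whet=(450,136),brush=(211,130)).items(): print(n,ray(T,u,v,.02).round(3))
i=T["img"][170:250,395:475,::-1];j=S["img"][115:175,330:390,::-1]; k=T["img"][120:220,220:420,::-1]
cv2.imwrite("pics/crop.png",np.hstack([cv2.resize(i,(400,400)),cv2.resize(j,(400,400))]))
cv2.imwrite("pics/crop2.png",cv2.resize(k,(800,400)))
E
```

```text
red [0.5941 0.1615 0.0411] [0.5959 0.1563 0.0412]
  T 0.02 0.03 782 [0.5931 0.1622 0.0485] 0.0299 [593. 161.  96.  93.   2.]
  T 0.035 0.05 99 [0.5928 0.1572 0.0251] 0.0496 [591. 157.  44.  49.  20.]
  T 0.05 0.068 99 [0.5925 0.1571 0.0182] 0.068 [590. 156.  29.  35.  22.]
  T 0.068 0.09 27 [0.5909 0.1553 0.0112] 0.0897 [589. 154.  11.  22.  31.]
  T 0.09 0.12 66 [0.5939 0.1573 0.0102] 0.12 [592. 157.  18.  17.  52.]
  S 0.02 0.03 651 [0.5947 0.1597 0.05  ] 0.03 [593. 161.  95.  92.  37.]
  S 0.035 0.05 147 [0.5946 0.1557 0.0246] 0.0499 [590. 161.  48.  31.  38.]
  S 0.05 0.068 142 [0.594  0.1563 0.018 ] 0.0678 [591. 160.  36.  24.  38.]
  S 0.068 0.09 87 [0.5933 0.1565 0.0128] 0.0897 [591. 160.  24.  18.  35.]
  S 0.09 0.12 107 [0.594  0.157  0.0098] 0.1195 [592. 157.  18.  15.  60.]
blue [0.4784 0.2211 0.0394] [0.4799 0.2171 0.0403]
  T 0.02 0.03 690 [0.477  0.2212 0.0483] 0.0298 [476. 221.  93.  95.   2.]
  T 0.05 0.068 33 [0.4774 0.221  0.0285] 0.068 [478. 216.  56.  46.   6.]
  T 0.068 0.09 409 [0.4769 0.2207 0.0281] 0.0896 [477. 221.  55.  54.  73.]
  T 0.09 0.12 20 [0.4771 0.2188 0.006 ] 0.0953 [477. 220.   9.  11.  74.]
  S 0.02 0.03 754 [0.4785 0.2186 0.0495] 0.03 [475. 224.  96.  84.  31.]
  S 0.035 0.05 90 [0.4766 0.2225 0.0271] 0.0499 [471. 232.  54.  25.  32.]
  S 0.05 0.068 187 [0.4769 0.2215 0.0277] 0.068 [471. 232.  55.  27.  31.]
  S 0.068 0.09 467 [0.4775 0.2203 0.028 ] 0.09 [477. 221.  52.  53.  83.]
  S 0.09 0.12 19 [0.4786 0.22   0.0062] 0.094 [479. 219.  10.  12.  31.]Traceback (most recent call last):
  File "<stdin>", line 7, in <module>
  File "h.py", line 16, in disc
    w=np.array([ray(c,u,v,.025)[:2] for u,v in q[:,0]],np.float32)
                                               ~^^^^^
TypeError: 'NoneType' object is not subscriptable
```

```bash
sed -i 's/-62)<14)&(h\[...,1\]>150)&(h\[...,2\]>90)/-65)<28)\&(h[...,1]>110)\&(h[...,2]>50)/' h.py
python3 - <<'E'
from h import *
T=dict(np.load("top0.npz"));S=dict(np.load("side0.npz"))
PT,PS=cloud(T),cloud(S)
n=ray(T,430,213,.025);print(n)
print(hsv(T)[213,414],hsv(T)[225,430],hsv(S)[157,350])
for nm,c,P in(("T",T,PT),("S",S,PS)):
    print(nm,np.round(disc(c,"green",P,n),4))
    q=P[np.hypot(P[...,0]-n[0],P[...,1]-n[1])<.075];I=c["img"][np.hypot(P[...,0]-n[0],P[...,1]-n[1])<.075].astype(int)
    for lo,hi in((.02,.03),(.03,.036),(.036,.05),(.05,.062),(.062,.08),(.08,.095)):
        a=q[(q[:,2]>lo)&(q[:,2]<hi)]
        if len(a)>3:
            (x,y),r=cv2.minEnclosingCircle(a[:,:2].astype(np.float32)); e=cv2.minAreaRect(a[:,:2].astype(np.float32)*1000)
            print(" ",nm,lo,hi,len(a),np.round([x,y,r],4),np.round(e[0]+e[1]+(e[2],)))
    w=(q[:,2]>.04)&(I.min(1)>120)&(np.ptp(I,axis=1)<70); print("tusk",w.sum(),q[w].mean(0).round(4))
for nm,c,P in(("T",T,PT),("S",S,PS)):
    n=ray(T,373,159,.015);d=np.hypot(P[...,0]-n[0],P[...,1]-n[1]);a=P[(d<.08)&(P[...,2]>.010)&(P[...,2]<.03)]
    print("pad",nm,len(a),cv2.minAreaRect(a[:,:2].astype(np.float32)*1000), np.nanmedian(a[:,2]))
for n,(u,v) in dict(graver=(332,215),whet=(450,136),brush=(211,130)).items(): print(n,ray(T,u,v,.02).round(3))
i=T["img"][170:250,395:475,::-1];j=S["img"][115:175,330:390,::-1]; k=T["img"][120:220,220:420,::-1]
cv2.imwrite("pics/crop.png",np.vstack([np.hstack([cv2.resize(i,(300,300)),cv2.resize(j,(300,300))]),cv2.resize(k,(600,300))]))
E
```

```text
[ 0.45351705 -0.23635319  0.025     ]
[ 63 143 200] [37 95 99] [ 11 122  67]
T [ 0.4534 -0.2322  0.0422]
  T 0.02 0.03 664 [ 0.4527 -0.2312  0.0483] [ 451. -228.   95.   90.   19.]
  T 0.03 0.036 87 [ 0.4529 -0.2247  0.0355] [ 452. -219.   69.   38.   13.]
  T 0.036 0.05 19 [ 0.4451 -0.227   0.0225] [ 446. -217.   23.   45.   86.]
  T 0.05 0.062 13 [ 0.4458 -0.2228  0.0237] [ 446. -218.   18.   46.   82.]
  T 0.062 0.08 186 [ 0.4559 -0.2387  0.038 ] [ 456. -239.   41.   75.   40.]
  T 0.08 0.095 218 [ 0.453  -0.2386  0.0307] [ 456. -237.   40.   60.   34.]
tusk 8 [ 0.4814 -0.2611  0.0653]
S [ 0.4564 -0.2367  0.0426]
  S 0.02 0.03 331 [ 0.4538 -0.2334  0.0504] [ 453. -230.   94.   90.   13.]
  S 0.03 0.036 76 [ 0.444  -0.2328  0.0354] [ 440. -228.   60.   52.   40.]
  S 0.036 0.05 82 [ 0.4574 -0.2388  0.0363] [ 461. -232.   34.   71.   61.]
  S 0.05 0.062 48 [ 0.4537 -0.2391  0.0361] [ 457. -233.   31.   70.   64.]
  S 0.062 0.08 123 [ 0.4592 -0.237   0.0398] [ 456. -240.   39.   78.   42.]
  S 0.08 0.095 128 [ 0.4533 -0.2379  0.03  ] [ 455. -236.   40.   58.   37.]
tusk 1 [ 0.4902 -0.2618  0.0649]
pad T 1532 ((586.0587158203125, -89.90005493164062), (104.9540023803711, 107.61837005615234), 78.8408203125) 0.015182545632264288
pad S 826 ((586.1539306640625, -93.69773864746094), (104.77085876464844, 107.1751480102539), 79.09559631347656) 0.016943580487727705
graver [0.442 0.008 0.02 ]
whet [ 0.652 -0.288  0.02 ]
brush [0.647 0.319 0.02 ]
```

View pics/crop.png

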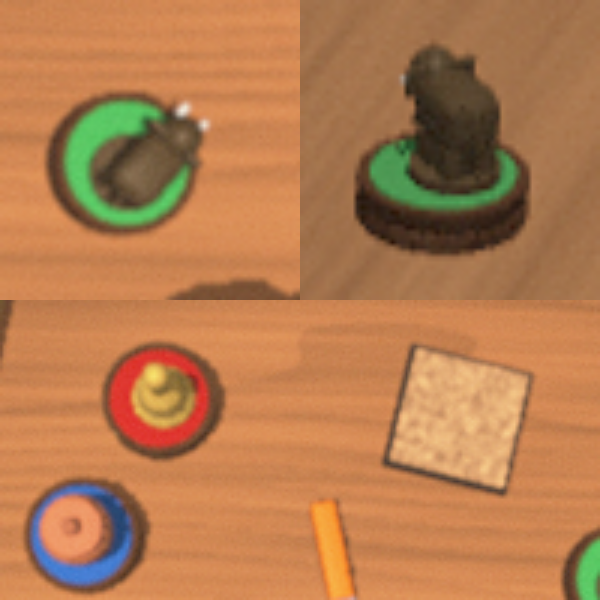

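The crops show the elephant's head pointing up-right (+x, -y, tusks at top px ~(445,201)), the bell and pot near the middles of red and blue, and the pad at (373,159) as the rightmost cork pad, at about (0.586, -0.092). Plan: bell → pad, pot → red, elephant → blue, bell → green.

Emit:
arm_command(xyz=[[24, 33, 0], [24, 33, 0], [24, 33, 0], [24, 33, 0], [24, 33, 0], [24, 33, 0], [24, 33, 0], [24, 33, 0], [24, 33, 0], [24, 33, 0], [24, 33, 0], [24, 33, 0], [24, 33, 0], [24, 33, 0], [24, 33, 0], [24, 33, 0], [24, 33, 0], [24, 33, 0], [24, 33, 0], [24, 33, 0]], spin=[0, 0, 0, 0, 0, 0, 0, 0, 0, 0, 0, 0, 0, 0, 0, 0, 0, 0, 0, 0], jaw=1, squeeze=20)

```text
time: 2.1
tool_pos: [0.6003, 0.1504, 0.4042]
tool_rot: [3.142, 0.001, 0.23]
contact_force: [0.7, 0.3, 0.1]
opening: 0.0916
grip_force: 0.0
```

```bash
python3 - <<'E'
from h import *
T=dict(np.load("top0.npz"));S=dict(np.load("side0.npz"))
c0=np.array([.4545,-.2345])
for nm,c in(("T",T),("S",S)):
    P=cloud(c);m=np.hypot(P[...,0]-c0[0],P[...,1]-c0[1])<.075
    for lo in(.07,.076):
        q=P[m&(P[...,2]>lo)&(P[...,2]<.1)][:,:2];mu=q.mean(0);v=np.linalg.svd(q-mu)[2][0] if len(q)<2000 else 0
        v=v*np.sign(v[0]);t=(q-mu)@v;w=(q-mu)@[-v[1],v[0]]
        print(nm,lo,len(q),mu.round(4),np.degrees(np.arctan2(v[1],v[0])).round(1),(t.min()*1e3).round(1),(t.max()*1e3).round(1),(w.min()*1e3).round(1),(w.max()*1e3).round(1))
        b=t<0.005;print("  bodyW",w[b].min().round(4),w[b].max().round(4))
    f=P[m&(P[...,2]>.0295)&(P[...,2]<.036)][:,:2]-c0
    d=np.radians(-45);print("  foot rear along -45:",(f@[np.cos(d),np.sin(d)]).min().round(4),"perp",(f@[-np.sin(d),np.cos(d)]).min().round(4),(f@[-np.sin(d),np.cos(d)]).max().round(4))
from cell import observe
s=observe();print(s["tool_pos"],s["tool_rot"],s["qpos"],s["time"])
E
```

```text
T 0.07 378 [ 0.4512 -0.235 ] -41.9 -31.8 34.2 -21.8 20.0
  bodyW -0.0182 0.0162
T 0.076 326 [ 0.4524 -0.2364] -42.4 -31.0 32.3 -21.4 20.4
  bodyW -0.0165 0.0164
  foot rear along -45: -0.0413 perp -0.0361 0.0392
S 0.07 205 [ 0.4516 -0.2327] -39.7 -30.0 34.3 -24.1 17.4
  bodyW -0.0182 0.0147
S 0.076 166 [ 0.4532 -0.2355] -41.2 -30.7 31.1 -22.6 18.8
  bodyW -0.0173 0.015
  foot rear along -45: -0.0408 perp -0.0373 0.0241
[0.60029867 0.15037378 0.40421877] [3.14152529e+00 8.95740173e-04 2.29961892e-01] [ 1.21713612e-01  5.17897828e-01  1.24582330e+00 -1.66812196e-04
  1.37875474e+00  1.46257993e+00] 2.1
```

Lower onto the bell's handle and close.

Emit:
arm_command(xyz=[[-6, 7, 0], [0, 0, -20], [0, 0, -25], [0, 0, -25], [0, 0, -25], [0, 0, -25], [0, 0, -20], [0, 0, -12], [0, 0, 0], [0, 0, 0]], spin=[0, 0, 0, 0, 0, 0, 0, 0, 0, 0])

```text
time: 3.1
tool_pos: [0.5938, 0.1557, 0.2534]
tool_rot: [3.141, -0.001, 0.23]
contact_force: [0.4, -0.3, 0.6]
opening: 0.0917
grip_force: 0.0
```

Emit:
arm_command(xyz=[[0, 0, 0], [0, 0, 0], [0, 0, 0], [0, 0, 0], [0, 0, 0], [0, 0, 0], [0, 0, 0], [0, 0, 0], [0, 0, 0], [0, 0, 0], [0, 0, 0], [0, 0, 0]], spin=[0, 0, 0, 0, 0, 0, 0, 0, 0, 0, 0, 0], jaw=-1, squeeze=20)

```text
time: 4.3
tool_pos: [0.5936, 0.1557, 0.2526]
tool_rot: [3.141, 0.0, 0.23]
contact_force: [0.5, 0.3, -0.9]
opening: 0.0178
grip_force: 20.0
```

Emit:
arm_command(xyz=[[0, 0, 10], [0, 0, 20], [0, 0, 25], [0, 0, 25], [0, -15, 0], [-1, -25, 0], [-1, -25, 0], [-1, -25, 0], [-1, -25, 0], [-1, -25, 0], [-1, -25, 0], [-1, -25, 0], [-1, -25, 0], [0, -20, 0], [0, -12, 0], [0, 0, 0], [0, 0, 0]], spin=[0, 0, 0, 0, 0, 0, 0, 0, 0, 0, 0, 0, 0, 0, 0, 0, 0])

```text
time: 6.0
tool_pos: [0.5854, -0.091, 0.3322]
tool_rot: [-3.141, 0.001, 0.229]
contact_force: [-0.1, -0.6, -3.3]
opening: 0.0173
grip_force: 20.0
```

Emit:
arm_command(xyz=[[0, 0, -20], [0, 0, -25], [0, 0, -20], [0, 0, -10], [0, 0, -5], [0, 0, -3], [0, 0, -2], [0, 0, -2], [0, 0, -1], [0, 0, 0], [0, 0, 0]], spin=[0, 0, 0, 0, 0, 0, 0, 0, 0, 0, 0])

```text
time: 7.1
tool_pos: [0.5857, -0.0913, 0.245]
tool_rot: [3.141, -0.0, 0.23]
contact_force: [-0.3, -0.6, -3.7]
opening: 0.0174
grip_force: 20.0
```

```bash
python3 - <<'E'
from cell import *
import cv2,numpy as np
c=read_camera("side");s=observe();print(s["tool_pos"],s["contact_force"],s["opening"])
cv2.imwrite("pics/s1.png",cv2.resize(c["img"][60:260,180:480,::-1],(750,500)))
E
```

```text
[ 0.58566147 -0.09127549  0.24497301] [-0.54609065 -0.56774057 -3.35373045] 0.017562134591126287
```

View pics/s1.png

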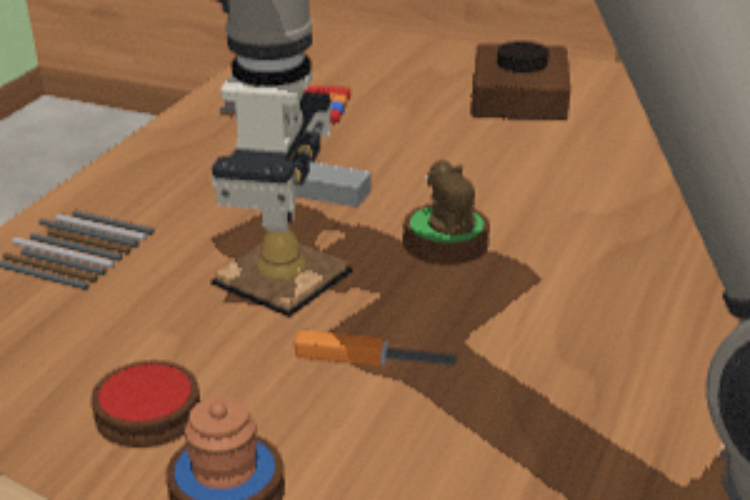

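The bell hangs upright over the middle of the pad (crop px (282,272)), just above contact. I creep down.

Emit:
arm_command(xyz=[[0, 0, -1], [0, 0, -1], [0, 0, 0], [0, 0, 0]], spin=[0, 0, 0, 0])

```text
time: 7.55
tool_pos: [0.5856, -0.0912, 0.2427]
tool_rot: [-3.142, 0.0, 0.23]
contact_force: [-0.4, 0.4, -3.3]
opening: 0.0172
grip_force: 20.0
```

Emit:
arm_command(xyz=[[0, 0, -1], [0, 0, -0.5], [0, 0, 0], [0, 0, 0]], spin=[0, 0, 0, 0])

```text
time: 7.95
tool_pos: [0.5856, -0.0913, 0.2425]
tool_rot: [3.141, -0.001, 0.23]
contact_force: [-4.0, 0.5, 7.3]
opening: 0.0174
grip_force: 20.0
```

Contact (the force has turned up). Release, let it settle, and rise.

Emit:
arm_command(xyz=[[0, 0, 0], [0, 0, 0], [0, 0, 0], [0, 0, 0], [0, 0, 0], [0, 0, 0], [0, 0, 0], [0, 0, 0], [0, 0, 0], [0, 0, 0], [0, 0, 0], [0, 0, 0]], spin=[0, 0, 0, 0, 0, 0, 0, 0, 0, 0, 0, 0], jaw=1)

```text
time: 9.15
tool_pos: [0.5856, -0.0912, 0.2413]
tool_rot: [3.141, -0.0, 0.23]
contact_force: [0.4, 0.2, -0.0]
opening: 0.092
grip_force: 0.0
```

Emit:
arm_command(xyz=[[0, 0, 10], [0, 0, 20], [0, 0, 25], [0, 0, 25], [0, 0, 25], [0, 0, 25], [-5, 20, 0], [-8, 25, 0], [-9, 30, 0], [-9, 30, 0], [-9, 30, 0], [-9, 30, 0], [-9, 30, 0], [-9, 30, 0], [-9, 30, 0], [-9, 25, 0], [-9, 20, 0], [-9, 13, 0], [-6, 0, 0], [0, 0, 0]], spin=[0, 0, 0, 0, 0, 0, 0, 0, 0, 0, 0, 0, 0, 0, 0, 0, 0, 0, 0, 0])

```text
time: 11.15
tool_pos: [0.476, 0.2215, 0.3716]
tool_rot: [3.141, 0.0, 0.23]
contact_force: [0.1, -0.7, -0.2]
opening: 0.092
grip_force: 0.0
```

Emit:
arm_command(xyz=[[1, -1, 0], [0, 0, -20], [0, 0, -25], [0, 0, -25], [0, 0, -25], [0, 0, -20], [0, 0, -20], [0, 0, -12], [0, 0, -7], [0, 0, 0], [0, 0, 0]], spin=[0, 0, 0, 0, 0, 0, 0, 0, 0, 0, 0])

```text
time: 12.25
tool_pos: [0.478, 0.2207, 0.2179]
tool_rot: [3.142, -0.001, 0.23]
contact_force: [0.3, -0.1, 0.0]
opening: 0.0916
grip_force: 0.0
```

Emit:
arm_command(xyz=[[0, 0, 0], [0, 0, 0], [0, 0, 0], [0, 0, 0], [0, 0, 0], [0, 0, 0], [0, 0, 0], [0, 0, 0], [0, 0, 0], [0, 0, 0]], spin=[0, 0, 0, 0, 0, 0, 0, 0, 0, 0], jaw=-1, squeeze=25)

```text
time: 13.25
tool_pos: [0.4777, 0.2207, 0.2174]
tool_rot: [3.141, -0.0, 0.23]
contact_force: [0.2, -4.2, 4.2]
opening: 0.0556
grip_force: 25.0
```

Emit:
arm_command(xyz=[[0, 0, 10], [0, 0, 20], [0, 0, 20], [0, 0, 10], [14, -8, 0], [22, -12, 0], [24, -12, 0], [24, -12, 0], [20, -10, 0], [12, -7, 0], [0, 0, 0], [0, 0, -15], [0, 0, -20], [0, 0, -12], [0, 0, -6], [0, 0, -4], [0, 0, -1], [0, 0, 0], [0, 0, 0]], spin=[0, 0, 0, 0, 0, 0, 0, 0, 0, 0, 0, 0, 0, 0, 0, 0, 0, 0, 0])

```text
time: 15.15
tool_pos: [0.5938, 0.1599, 0.2199]
tool_rot: [3.141, -0.001, 0.23]
contact_force: [-0.1, 0.7, -3.7]
opening: 0.0552
grip_force: 25.0
```

```bash
python3 - <<'E'
from cell import *
import cv2,numpy as np
c=read_camera("side");s=observe();print(s["tool_pos"],s["contact_force"],s["opening"])
cv2.imwrite("pics/s2.png",cv2.resize(c["img"][100:300,180:480,::-1],(750,500)))
E
```

```text
[0.59378805 0.15984708 0.21991299] [-0.62143763  0.59824314 -3.61238601] 0.0551306939892508
```

View pics/s2.png

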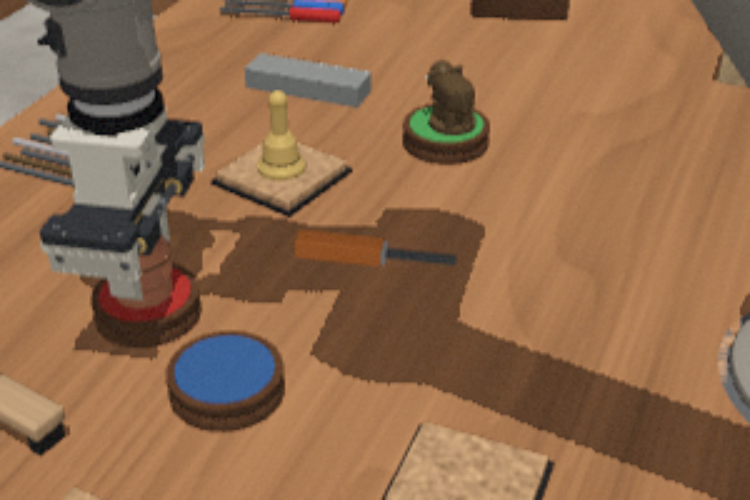

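The bell stands upright in the middle of the pad (282,160), and the pot is over the red base's middle (148,290). I lower the last 3 mm.

Emit:
arm_command(xyz=[[0, 0, -1], [0, 0, -1], [0, 0, -1], [0, 0, 0], [0, 0, 0]], spin=[0, 0, 0, 0, 0])

```text
time: 15.7
tool_pos: [0.5936, 0.1598, 0.2174]
tool_rot: [3.141, -0.001, 0.23]
contact_force: [-2.2, -0.9, 5.1]
opening: 0.0551
grip_force: 25.0
```

Emit:
arm_command(xyz=[[0, 0, -0.5], [0, 0, 0], [0, 0, 0]], spin=[0, 0, 0])

```text
time: 16.0
tool_pos: [0.5936, 0.1599, 0.2174]
tool_rot: [3.141, -0.001, 0.23]
contact_force: [-3.8, -1.2, 8.2]
opening: 0.0548
grip_force: 25.0
```

Emit:
arm_command(xyz=[[0, 0, 0], [0, 0, 0], [0, 0, 0], [0, 0, 0], [0, 0, 0], [0, 0, 0], [0, 0, 0], [0, 0, 0], [0, 0, 10], [0, 0, 20], [0, 0, 25], [0, 0, 25], [0, 0, 25], [0, 0, 25], [0, 0, 25]], spin=[0, 0, 0, 0, 0, 0, 0, 0, 0, 0, 0, 0, 0, 0, 0], jaw=1)

```text
time: 17.5
tool_pos: [0.5933, 0.1598, 0.3727]
tool_rot: [3.141, -0.001, 0.23]
contact_force: [-0.2, 0.5, -0.0]
opening: 0.0919
grip_force: 0.0
```

Emit:
arm_command(xyz=[[-5, -15, 0], [-10, -25, 0], [-10, -25, 0], [-10, -25, 0], [-10, -25, 0], [-10, -25, 0], [-10, -25, 0], [-10, -25, 0], [-10, -25, 0], [-10, -25, 0], [-10, -25, 0], [-10, -25, 0], [-10, -25, 0], [-10, -25, 0], [-10, -25, 0], [-2, -20, 0], [0, -5, 0], [0, 0, 0], [0, 0, 0]], spin=[0, -5, -5, -5, -5, -5, -5, -5, -5, -5, -5, -5, 0, 0, 0, 0, 0, 0, 0])

```text
time: 19.4
tool_pos: [0.4465, -0.2295, 0.3705]
tool_rot: [-3.141, 0.001, -0.73]
contact_force: [0.3, -0.3, -0.2]
opening: 0.092
grip_force: 0.0
```

```bash
python3 - <<'E'
from cell import *
import cv2,numpy as np
from h import *
S=read_camera("side");T=read_camera("top");np.savez("side1.npz",**S);np.savez("top1.npz",**T)
s=observe();print(s["tool_pos"],s["tool_rot"],s["qpos"])
cv2.imwrite("pics/s3.png",np.hstack([cv2.resize(S["img"][:300,200:500,::-1],(400,400)),cv2.resize(T["img"][100:300,180:480,::-1],(400,266)) if 0 else cv2.resize(T["img"][50:290,220:460,::-1],(400,400))]))
E
```

```text
[ 0.44669456 -0.22926673  0.37069109] [-3.14150886e+00  4.30287783e-04 -7.29026732e-01] [-6.26984423e-01  3.31665901e-01  1.63939617e+00  1.38084595e-04
  1.17095010e+00  1.67278487e+00]
```

View pics/s3.png

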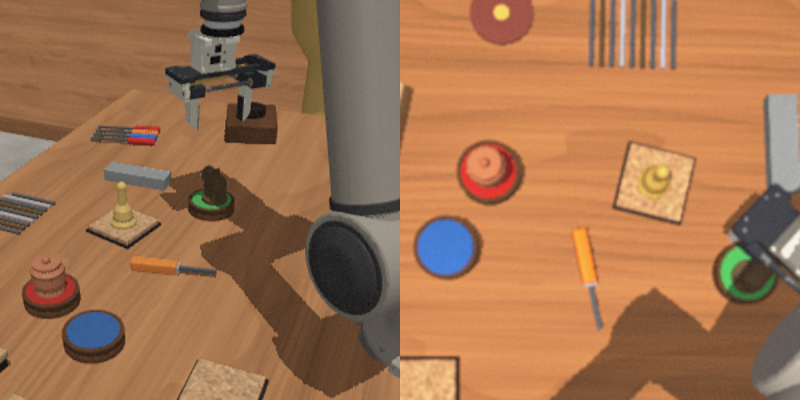

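The pot stands centred on red and the bell on the pad. The gripper is over the elephant, closing across its body. Lower and grip.

Emit:
arm_command(xyz=[[0, 0, -15], [0, 0, -25], [0, 0, -25], [0, 0, -25], [0, 0, -20], [0, 0, -15], [0, 0, -12], [0, 0, -8], [0, 0, -1], [0, 0, 0], [0, 0, 0]], spin=[0, 0, 0, 0, 0, 0, 0, 0, 0, 0, 0])

```text
time: 20.6
tool_pos: [0.4468, -0.2303, 0.2254]
tool_rot: [-3.142, -0.001, -0.73]
contact_force: [-0.2, -0.3, -0.1]
opening: 0.092
grip_force: 0.0
```

Emit:
arm_command(xyz=[[0, 0, 0], [0, 0, 0], [0, 0, 0], [0, 0, 0], [0, 0, 0], [0, 0, 0], [0, 0, 0], [0, 0, 0], [0, 0, 0], [0, 0, 0], [0, 0, 0]], spin=[0, 0, 0, 0, 0, 0, 0, 0, 0, 0, 0], jaw=-1, squeeze=25)

```text
time: 21.7
tool_pos: [0.4465, -0.2303, 0.2247]
tool_rot: [3.141, -0.0, -0.73]
contact_force: [-1.0, -1.7, -0.0]
opening: 0.0341
grip_force: 25.0
```

```bash
python3 - <<'E'
from h import *
for n in("top","side"):
    c=dict(np.load(n+"1.npz"));P=cloud(c);print(n,"blue",np.round(disc(c,"blue",P,(.478,.22)),4),"red",np.round(disc(c,"red",P,(.594,.16)),4))
E
```

```text
top blue [0.4779 0.2207 0.0391] red [0.5944 0.1612 0.041 ]
side blue [0.4798 0.2174 0.0403] red [0.5954 0.1585 0.0404]
```

Emit:
arm_command(xyz=[[0, 0, 10], [0, 0, 20], [0, 0, 25], [0, 0, 25], [0, 15, 0], [0, 25, 0], [2, 30, 0], [3, 34, 0], [3, 35, 0], [3, 35, 0], [3, 35, 0], [3, 35, 0], [3, 35, 0], [3, 35, 0], [3, 35, 0], [3, 35, 0], [3, 30, 0], [0, 25, 0], [0, 15, 0], [0, 0, 0]], spin=[0, 0, 0, 0, 0, 0, 0, 0, 0, 0, 0, 0, 0, 0, 0, 0, 0, 0, 0, 0])

```text
time: 23.7
tool_pos: [0.4776, 0.2256, 0.3039]
tool_rot: [3.14, 0.001, -0.727]
contact_force: [0.2, 0.1, -2.7]
opening: 0.0338
grip_force: 25.0
```

Emit:
arm_command(xyz=[[0, 0, -15], [0, 0, -25], [0, 0, -20], [0, 0, -10], [0, 0, -5], [0, 0, -2], [0, 0, 0], [0, 0, 0]], spin=[0, 0, 0, 0, 0, 0, 0, 0])

```text
time: 24.5
tool_pos: [0.4789, 0.2238, 0.2285]
tool_rot: [-3.14, -0.001, -0.73]
contact_force: [0.6, -0.1, -2.2]
opening: 0.0342
grip_force: 25.0
```

```bash
python3 - <<'E'
from cell import *
import cv2,numpy as np
c=read_camera("side");s=observe();print(s["tool_pos"],s["contact_force"],s["opening"])
cv2.imwrite("pics/s4.png",cv2.resize(c["img"][100:300,180:480,::-1],(750,500)))
E
```

```text
[0.47883401 0.22385753 0.22850295] [ 0.11639348 -0.04553157 -2.2741136 ] 0.033826052283556826
```

View pics/s4.png

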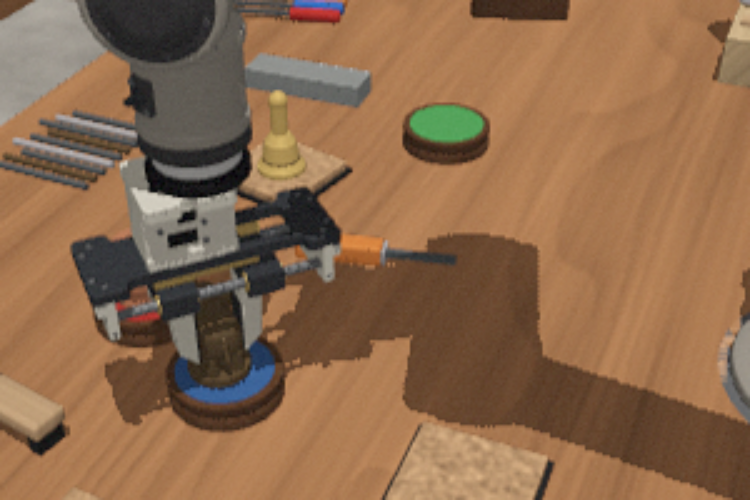

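The elephant is upright over blue (220,375). I shift it 4 mm toward the centre in y and lower to contact.

Emit:
arm_command(xyz=[[0, -4, 0], [0, 0, -1], [0, 0, -1], [0, 0, -1], [0, 0, 0], [0, 0, 0]], spin=[0, 0, 0, 0, 0, 0])

```text
time: 25.15
tool_pos: [0.4786, 0.2198, 0.2248]
tool_rot: [3.141, -0.0, -0.73]
contact_force: [0.3, -0.5, -1.9]
opening: 0.0338
grip_force: 25.0
```

Emit:
arm_command(xyz=[[0, 0, -1], [0, 0, -0.5], [0, 0, 0], [0, 0, 0]], spin=[0, 0, 0, 0])

```text
time: 25.55
tool_pos: [0.4785, 0.2198, 0.2247]
tool_rot: [-3.141, -0.0, -0.73]
contact_force: [-4.9, -2.4, 13.1]
opening: 0.0338
grip_force: 25.0
```

Emit:
arm_command(xyz=[[0, 0, 0], [0, 0, 0], [0, 0, 0], [0, 0, 0], [0, 0, 0], [0, 0, 0], [0, 0, 0], [0, 0, 0], [0, 0, 0], [0, 0, 0], [0, 0, 10], [0, 0, 20], [0, 0, 25], [0, 0, 25], [0, 0, 25], [0, 0, 25], [0, 0, 20], [0, 0, 0]], spin=[0, 0, 0, 0, 0, 0, 0, 0, 0, 0, 0, 0, 0, 0, 0, 0, 0, 0], jaw=1)

```text
time: 27.35
tool_pos: [0.479, 0.22, 0.3768]
tool_rot: [-3.136, -0.004, -0.73]
contact_force: [0.6, -0.6, -1.0]
opening: 0.0917
grip_force: 0.0
```

Emit:
arm_command(xyz=[[5, -15, 0], [8, -23, 0], [10, -30, 0], [10, -30, 0], [10, -30, 0], [10, -30, 0], [10, -30, 0], [10, -30, 0], [10, -30, 0], [10, -28, 0], [9, -20, 0], [5, -15, 0], [0, 0, 0], [0, 0, 0]], spin=[0, 0, 0, 0, 0, 0, 0, 0, 0, 0, 0, 0, 0, 0])

```text
time: 28.75
tool_pos: [0.5853, -0.0907, 0.3728]
tool_rot: [3.141, 0.001, -0.73]
contact_force: [-0.1, -0.0, 0.6]
opening: 0.0919
grip_force: 0.0
```

```bash
python3 - <<'E'
from cell import *
import cv2,numpy as np
from h import *
S=read_camera("side");T=read_camera("top")
s=observe();print(s["tool_pos"],s["tool_rot"])
for n,c in(("S",S),("T",T)):
    P=cloud(c);
    try: print(n,"green",np.round(disc(c,"green",P,(.454,-.233)),4))
    except Exception as e: print(n,e)
    for nm,x,y,lo,hi in(("bell",.5855,-.0915,.058,.12),("ball",.5855,-.0915,.08,.12),("pot",.594,.16,.068,.085)):
        q=P[(np.hypot(P[...,0]-x,P[...,1]-y)<.045)&(P[...,2]>lo)&(P[...,2]<hi)]
        if len(q)>3: print(n,nm,len(q),cv2.minEnclosingCircle(q[:,:2].astype(np.float32)),q[:,2].max())
cv2.imwrite("pics/s5.png",np.hstack([cv2.resize(S["img"][80:300,200:420,::-1],(400,400)),cv2.resize(T["img"][50:290,200:440,::-1],(400,400))]))
E
```

```text
[ 0.58528353 -0.09010959  0.3731729 ] [ 3.14151391e+00  7.23714075e-04 -7.29098791e-01]
S green [ 0.4562 -0.2377  0.0424]
S bell 141 ((0.585845947265625, -0.0876224935054779), 0.011199415661394596) 0.10802265392273858
S ball 80 ((0.5858563184738159, -0.08841220289468765), 0.009334851987659931) 0.10802265392273858
S pot 353 ((0.5937468409538269, 0.16041859984397888), 0.028491036966443062) 0.08470588002340385
T 'NoneType' object is not subscriptable
T pot 382 ((0.5926696062088013, 0.16212213039398193), 0.028285417705774307) 0.08497864271847777
```

View pics/s5.png

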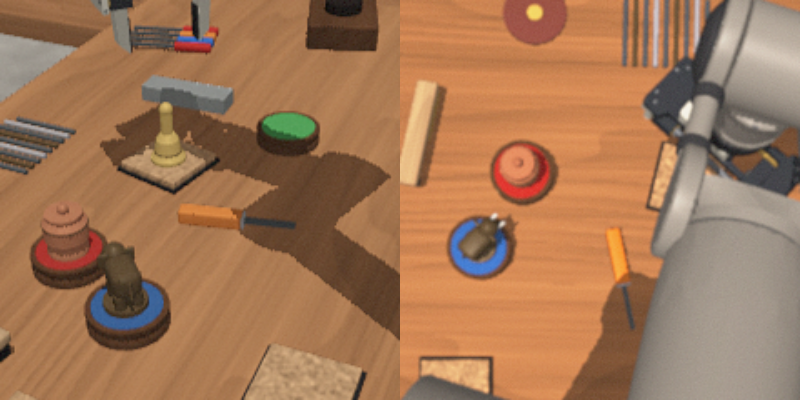

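Pot and elephant stand centred and upright on red and blue; the bell is still on the pad. Fetch the bell.

Emit:
arm_command(xyz=[[0, 0, -15], [0, 0, -25], [0, 0, -25], [0, 0, -25], [0, 0, -20], [0, 0, -12], [0, 0, -7], [0, 0, -1], [0, 0, 0], [0, 0, 0]], spin=[0, 0, 0, 0, 0, 0, 0, 0, 0, 0])

```text
time: 29.85
tool_pos: [0.5859, -0.0912, 0.2443]
tool_rot: [-3.141, -0.002, -0.73]
contact_force: [-0.2, 0.3, 0.0]
opening: 0.0919
grip_force: 0.0
```

Emit:
arm_command(xyz=[[0, 0, 0], [0, 0, 0], [0, 0, 0], [0, 0, 0], [0, 0, 0], [0, 0, 0], [0, 0, 0], [0, 0, 0], [0, 0, 0], [0, 0, 0], [0, 0, 0], [0, 0, 0], [0, 0, 0]], spin=[0, 0, 0, 0, 0, 0, 0, 0, 0, 0, 0, 0, 0], jaw=-1, squeeze=20)

```text
time: 31.15
tool_pos: [0.5856, -0.0911, 0.2432]
tool_rot: [3.142, 0.0, -0.73]
contact_force: [0.7, -0.0, -1.8]
opening: 0.0176
grip_force: 20.0
```

Emit:
arm_command(xyz=[[0, 0, 10], [0, 0, 20], [0, 0, 25], [0, 0, 25], [-10, -11, 0], [-17, -19, 0], [-20, -21, 0], [-20, -21, 0], [-20, -21, 0], [-20, -21, 0], [-15, -18, 0], [-10, -11, 0], [0, 0, 0], [0, 0, -15], [0, 0, -20], [0, 0, -15], [0, 0, -10], [0, 0, -6], [0, 0, 0], [0, 0, 0]], spin=[0, 0, 0, 0, 0, 0, 0, 0, 0, 0, 0, 0, 0, 0, 0, 0, 0, 0, 0, 0])

```text
time: 33.15
tool_pos: [0.4539, -0.2342, 0.2577]
tool_rot: [-3.142, -0.001, -0.73]
contact_force: [0.4, 0.9, -3.5]
opening: 0.0174
grip_force: 20.0
```

```bash
python3 - <<'E'
from cell import *
import cv2,numpy as np
c=read_camera("side");s=observe();print(s["tool_pos"],s["contact_force"],s["opening"])
cv2.imwrite("pics/s6.png",cv2.resize(c["img"][60:200,260:440,::-1],(720,560)))
E
```

```text
[ 0.45389279 -0.23426333  0.25784705] [-0.17739962  0.51940848 -2.09305479] 0.017577042544318744
```

View pics/s6.png

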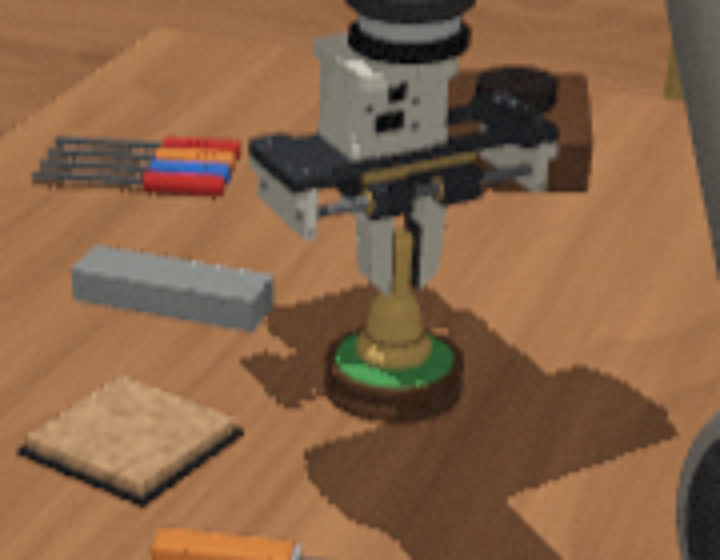

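The bell hangs upright over green's middle (395,350). Lower to contact.

Emit:
arm_command(xyz=[[0, 0, -1], [0, 0, -1], [0, 0, -1], [0, 0, -1], [0, 0, 0], [0, 0, 0]], spin=[0, 0, 0, 0, 0, 0])

```text
time: 33.8
tool_pos: [0.4536, -0.2342, 0.2532]
tool_rot: [3.142, 0.0, -0.73]
contact_force: [-1.3, 1.1, -3.0]
opening: 0.0173
grip_force: 20.0
```

Emit:
arm_command(xyz=[[0, 0, -1], [0, 0, -0.5], [0, 0, 0], [0, 0, 0]], spin=[0, 0, 0, 0])

```text
time: 34.2
tool_pos: [0.4537, -0.2341, 0.253]
tool_rot: [-3.141, -0.001, -0.73]
contact_force: [-2.7, 2.0, 8.7]
opening: 0.0173
grip_force: 20.0
```

Emit:
arm_command(xyz=[[0, 0, 0], [0, 0, 0], [0, 0, 0], [0, 0, 0], [0, 0, 0], [0, 0, 0], [0, 0, 0], [0, 0, 0], [0, 0, 0], [0, 0, 0], [0, 0, 10], [0, 0, 20], [0, 0, 25], [0, 0, 25], [0, 0, 25], [0, 0, 25], [0, 0, 0], [0, 0, 0], [0, 0, 0]], spin=[0, 0, 0, 0, 0, 0, 0, 0, 0, 0, 0, 0, 0, 0, 0, 0, 0, 0, 0], jaw=1)

```text
time: 36.1
tool_pos: [0.4533, -0.234, 0.3809]
tool_rot: [3.141, 0.002, -0.73]
contact_force: [-0.8, -0.5, 0.1]
opening: 0.0923
grip_force: 0.0
```

```bash
python3 - <<'E'
from cell import *
import cv2,numpy as np
from h import *
S=read_camera("side");P=cloud(S);print(observe()["tool_pos"])
print("green",np.round(disc(S,"green",P,(.454,-.233)),4))
q=P[(np.hypot(P[...,0]-.454,P[...,1]+.234)<.045)&(P[...,2]>.09)&(P[...,2]<.13)];print(cv2.minEnclosingCircle(q[:,:2].astype(np.float32)),q[:,2].max())
cv2.imwrite("pics/s7.png",cv2.resize(S["img"][60:300,180:480,::-1],(750,600)))
E
```

```text
[ 0.45336228 -0.23403386  0.38072407]
green [ 0.4556 -0.2369  0.0422]
((0.45301583409309387, -0.23031659424304962), 0.010027884505689144) 0.11846364328437292
```

View pics/s7.png

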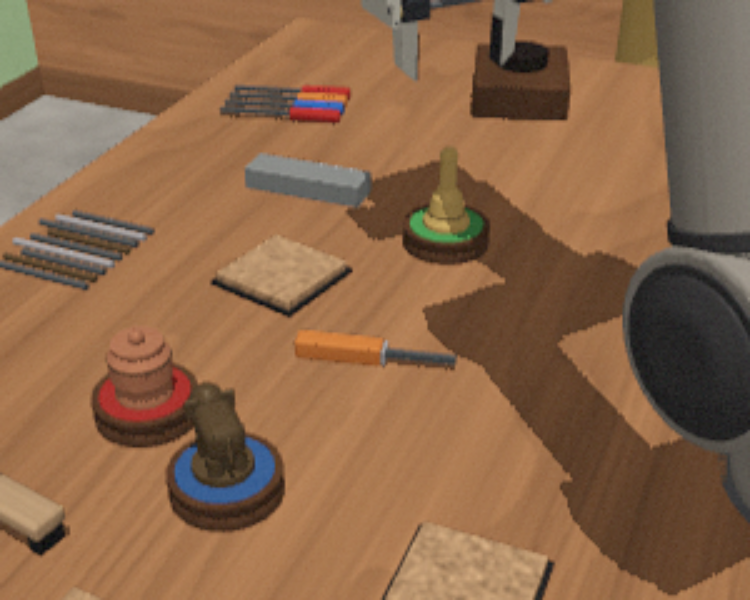

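All three castings stand upright and centred: bell on green (447,210), pot on red (142,375), elephant on blue (222,440). The tool is clear of everything, so I hand in.

```bash
python3 -c "
from cell import *
print(hand_in())"
```

```text
the job is handed in; nothing more can be done
None
```

The job is handed in: in the last side picture the bell stands on green, the pot on red and the elephant on blue, all upright and near the middle; the bell was parked on the cork pad on the way, and the verdict was not shown to me.

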